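Feed an offcut through the saw guide up to its flip stop

TASK

The offcut is to be set up for sawing to length. Push the flip stop of the saw guide over and all the way down, then push the offcut end-on through the gap between the guide's two cheeks until its leading end rests against the stop. Only push it, flat on the bench, without lifting it; leave the stop down, and leave the square, the tape measure and the marker where they are.

Things in the scene. Friction and masses are not known exactly. Their poses are not given: they have to be found in the camera images.
- saw_guide: Saw guide screwed to the bench: two upright brown wooden cheeks 46 mm high, 71 mm gap between them, no floor. Origin on the bench at the mouth of the gap, mid-way between them; x into the gap (feed direction), y towards the cheek that carries the flip stop, z up. Cheeks run from x = 0 to 60 mm (-y side, 20 mm thick) and to 124 mm (+y, 24 mm thick); their ends at the mouth are fully rounded; low foot strips outside.
- stop_arm (a joint): Hinge of the flip stop, rad: 0 is fully down (end stop), growing as the arm swings up; range 0 to 1.9, at the start 1.2 to 1.7 (standing up). Stiff: stays where it is left, takes about 0.05 N m. Its axis is parallel to the guide's x, 74 mm above the bench, at y = +45 mm of the guide, so feeding the board cannot turn it.
- stop_press (a point): Point on the outer (upper) face of the flip stop's aluminium arm, 36 mm from the hinge axis, 4 mm off its plane. The arm is an L: a bar 16 mm wide and 60 mm long, then a leg 34 mm wide reaching 50 mm below the hinge. With the arm down: y = +9 mm of the guide, 78 mm above the bench. Push the raised arm over from behind (its +y side), then down; the carriage under the hinge tops out at 79 mm.
- stop_face (a point): Point on the face of the stop's leg (34 mm wide, 8 mm thick) that looks to the incoming board; with the arm down at mid-gap, 19 mm above the bench, 70 to 100 mm beyond the mouth. Its x axis is always the feed direction.
- board_center (a point): Centre (19 mm up) of the loose pine offcut, 68 x 140 x 38 mm, about 0.16 kg, flat on the bench before the mouth of the gap. Its y axis runs along its length towards the end that goes in first, z up.
- board_end (a point): Middle of the board's end face that goes in first, 70 mm from its centre.
- square: Bystander: aluminium speed square, 160 x 166 mm, 18 mm high, flat on the bench. Origin under its middle.
- tape: Bystander: yellow tape measure, 38 x 78 x 64 mm, standing on the bench. Origin under its middle.
- pencil: Bystander: marker pen, 18 x 125 x 16 mm, lying on the bench. Origin under its middle.

How it is judged:
By the outcome, as a careful person would: the job done as asked, in the order asked, and still so for the second after the job is handed in, with the robot touching nothing.
It also fails if it takes over 72 s, if anything falls off the work surface, if the arm or the gripper's body presses on something with over 40 N, if the wrist force passes 120 N, or if a joint passes its speed limit or range.

ROBOT

A 6-joint arm with a two-finger parallel gripper is mounted at the origin on the work surface; the furniture and walls round the work are solid. World frame = base frame: x ahead of the robot, y to its left, z up, the work surface at z = 0. Lengths are in mm, angles in degrees, forces in N, time in s.
With the tool pointing down it reaches from about 350 to 850 mm from the base axis. Payload 8.1 kg.
Tool frame: the origin (TCP) lies between the finger pads; the fingertips stand 22 mm ahead of it and the grasp point (between the pads) lies 3 mm ahead of it; z points along the fingers, y is the line along which they close (so a half turn about z gives the same grasp; the last joint's range is limited). The gripper opens to 85 mm and grips with 20 to 120 N. Pads are 22 mm wide; open, the fingers measure 114 mm over their backs; the gripper's body (76 mm by 85 mm) begins 54 mm behind the grasp point. The pads swing forward as they close: fully open they stand 13 mm farther back than shut.
Start: joints at [68.274, 7.471, 85.268, -0, 87.261, -4.893], TCP at [173.733, 574.302, 253.292] pointing down, gripper open.
Joint ranges: [-169.43, 169.43], [-51.17, 129.36], [1.28, 143.12], [-76.62, 256.62], [0, 156.53], [-152.29, 152.29]. Speed limits (degrees/s): [136.94, 136.94, 159.86, 180, 180, 180].

INTERFACE

Orientations are given as [roll, pitch, yaw] about the fixed x, y, z axes, in that order (R = Rz(yaw) Ry(pitch) Rx(roll)).
In Python, from bench import r, vision gives the robot as it stands.
- The arm moves only by the tool step_arm, never from a script. Its argument "targets" is a list that holds one entry, the list of rows, each a list of 6 numbers: the shift along the world's x, y, z in mm, then the turn, a rotation vector about the world's x, y, z in rad. In form: [[[x, y, z, rx, ry, rz], ...]]. A call has 1 to 12 rows; each row is the pose to reach, as a shift and turn from the pose commanded when the call began; what a row does not reach only later rows make up. A row lasts 1/12 s, in which the tool goes at most 41.7 mm and 7.16 degrees, less where a joint would pass 70% of its speed; a pose out of reach is approached as far as the arm can. A call with a gripper value outside its range is refused whole. "fingers" is the gripper's target within -1 to 1 (shut at 1, half-way at 0, fully open at -1), set as the call begins (left out, the last holds). The fingers move at their own pace and stop on an object; "newtons" is the grip in N (left out, the last holds). Time passes only in rows, so rows that repeat a pose let the fingers close. It gives the time, the measured TCP pose, the force, the opening and the grip force at its end, in the units of the state.
- r.sense(): the state, without advancing time (a new reading comes with each control period).
- vision.snapshot(name): name is "scene" or "top" or "wrist"; returns a dict with "img" (384x512x3 uint8, blue, green, red), "mtx" (3x3 intrinsics, pixels), "eye" and "attitude" of the camera in the world. Camera axes: x right, y up, looking along -z (the intrinsics and any distortion apply to the point x, -y, -z); pixel columns grow to the right and rows downward; lengths in mm; the calibration is good to about 2 mm. A picture is of the moment at which its call begins. There is no depth.
- r.hand_in(): hands the job in; it is judged then, once.
The state is a dict: "time": time; "joint_pos": joint angles; "qd": joint speeds; "joint_efforts": joint torques, N m; "tool_pos": TCP position; "tcp_rot": TCP orientation; "ft_force": force on the tool from outside, world axes, zero at the start; "wrist_torque": the same for the moment, N m; "finger_gap": finger opening in mm; "grip_force": force on a finger pad.
Only numpy, scipy, OpenCV 4.12 (cv2) and the standard library are available. Lean on these libraries where they do the work, as an engineer would, in place of code of your own. Each camera call takes 0.05 s, during which the arm holds its last target. There are 200 camera calls.

## Working session

There is one attempt and no reset: what is moved stays moved. The work goes in short steps, Python scripts to look and compute and a tool call to move; the robot and the scene stay as the last step left them, time stands still between calls to the robot, and variables do not carry over. Pictures are saved under pics/ and viewed, at most 10 in all, crops included, and the job is handed in when it is done.

Besides the shell and the picture viewer there is one more tool, called after ">>>" as name(argument=value, ...) on one line, values as JSON. step_arm: Moves the arm, as the interface text tells. Its arguments: {"type":"object","properties":{"targets":{"type":"array"},"fingers":{"type":"number"},"newtons":{"type":"number"}},"required":["targets"]}

```bash
mkdir -p pics; ls
python3 - <<'E'
from bench import r, vision
import cv2, json
for n in ("scene","top"):
    s=vision.snapshot(n); cv2.imwrite(f"pics/{n}0.png",cv2.resize(s["img"],(800,600),interpolation=cv2.INTER_CUBIC))
    print(n,s["mtx"],s["eye"],s["attitude"],[k for k in s])
print(r.sense())
E
```

```text
pics
scene [[483.19809836   0.         255.63471245]
 [  0.         483.19809836 192.80410604]
 [  0.           0.           1.        ]] [-110.66311565  833.80090473  511.98373363] [  60.7058402    -0.18970843 -136.81096935] ['img', 'mtx', 'eye', 'attitude']
top [[468.18604486   0.         251.67832976]
 [  0.         468.18604486 196.69460243]
 [  0.           0.           1.        ]] [ 245.63061924  267.90484008 1079.53284899] [ 10.23244159  -0.97761275 -88.79599482] ['img', 'mtx', 'eye', 'attitude']
{'time': 0.1, 'joint_pos': array([ 6.82749930e+01,  7.51066360e+00,  8.53227622e+01,  2.10792530e-03,
        8.72605328e+01, -4.89299818e+00]), 'qd': array([-0.04012472, -0.05148472, -0.10226644, -0.0388301 ,  0.11380055,
        0.00432343]), 'joint_efforts': array([ 8.59399097e-04, -5.70953143e+01, -5.01942980e+01, -2.68405292e-04,
        8.09849182e-03,  2.78306095e-05]), 'tool_pos': array([173.53970897, 573.88810785, 252.35317389]), 'tcp_rot': array([-1.79906563e+02, -1.01118886e-02,  1.63167880e+02]), 'ft_force': array([ 0.63535644, -0.36899829, -0.1028229 ]), 'wrist_torque': array([-0.02395923, -0.0182836 ,  0.04302033]), 'grip_force': 0.0, 'finger_gap': 85.24571207968437}
```

View pics/scene0.png

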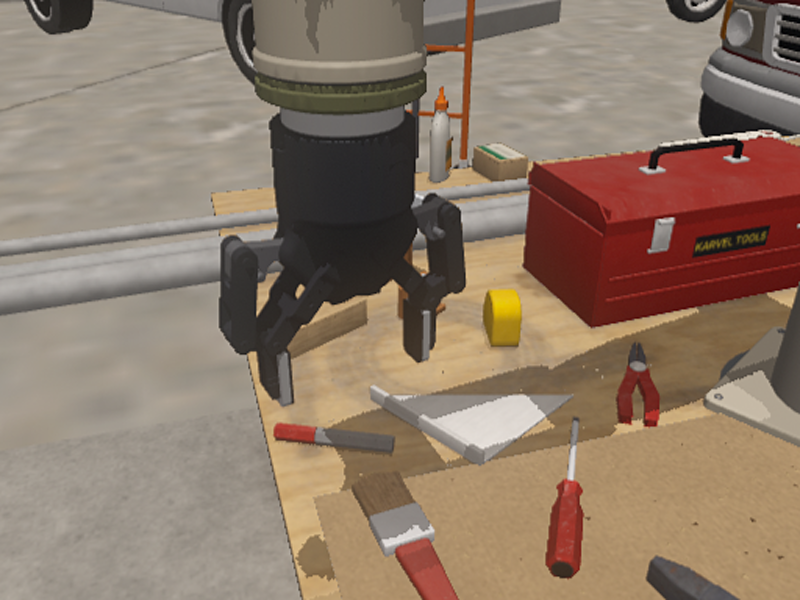

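View pics/top0.png

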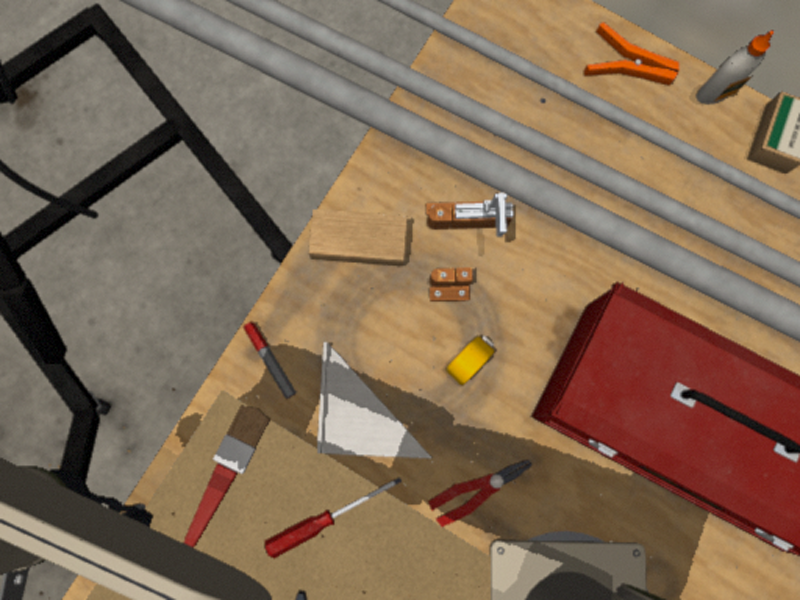

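The top view shows the board at px (310–408, 210–262) and the guide's stop cheek at (428–515, 200–228). The other cheek is at (432–475, 268–300), and the stop arm stands up near (500, 213). The feed direction is to the right. In the scene view the gripper hides the guide. I'll turn these pixels into positions.

```bash
cat > h.py <<'E'
from bench import r, vision
import numpy as np, cv2
from scipy.spatial.transform import Rotation as R
def ray(s,uv):
    x=np.linalg.solve(s["mtx"],[uv[0],uv[1],1.]); d=R.from_euler("xyz",s["attitude"],degrees=True).apply([x[0],-x[1],-x[2]])
    return np.array(s["eye"]),d
def at(s,uv,z):
    e,d=ray(s,uv); return e+d*(z-e[2])/d[2]
def proj(s,p):
    c=R.from_euler("xyz",s["attitude"],degrees=True).inv().apply(np.array(p,float)-s["eye"])
    q=s["mtx"]@np.array([c[0],-c[1],-c[2]]); return q[:2]/q[2]
def crop(s,u0,v0,u1,v1,k,name):
    cv2.imwrite(name,cv2.resize(s["img"][v0:v1,u0:u1],None,fx=k,fy=k,interpolation=cv2.INTER_CUBIC))
E
python3 - <<'E'
from h import *
s=vision.snapshot("top"); k=512/800
for n,p,z in [("b_lt",(312,210),38),("b_lb",(309,256),38),("b_rb",(405,264),38),("b_rt",(408,213),38),("chA l",(427,213),46),("chA r",(514,214),46),("chB tl",(431,276),46),("chB r",(474,276),46),("stop",(500,213),100),("pipe near guide",(520,195),0),("pipe",(520,195),60),("tape",(470,360),64),("pencil",(270,360),0),("sq",(325,343),18)]:
    print(n,at(s,np.array(p)*k,z).round(0))
crop(s,180,100,350,215,4.7,"pics/topcrop.png")
E
```

```text
b_lt [577. 377.  38.]
b_lb [507. 379.  38.]
b_rb [499. 238.  38.]
b_rt [577. 235.  38.]
chA l [575. 208.  46.]
chA r [577.  79.  46.]
chB tl [480. 200.  46.]
chB r [482. 138.  46.]
stop [560. 109. 100.]
pipe near guide [622.  61.   0.]
pipe [601.  73.  60.]
tape [357. 146.  64.]
pencil [358. 434.   0.]
sq [382. 352.  18.]
```

View pics/topcrop.png

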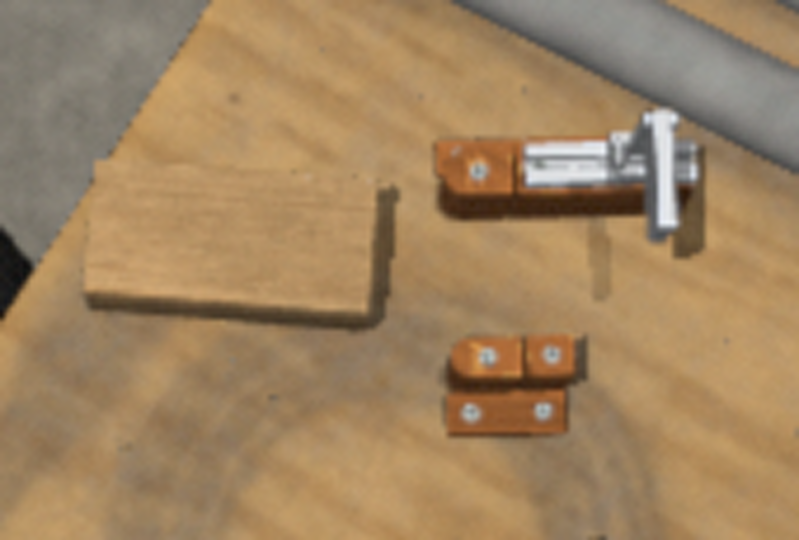

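The crop shows the board at crop px (85–380, 160–312), nearly square to the guide. Cheek A's top face is at (435–700, 140–192), cheek B's at (450–575, 338–378), and the raised stop's leg at (660, 112–240). Next I'll move in for a closer view.

>>> step_arm(targets=[[[150,-155,70,0,0,0.15],[300,-314,90,0,0,0.29],[300,-314,90,0,0,0.29],[300,-314,90,0,0,0.29],[300,-314,90,0,0,0.29],[300,-314,90,0,0,0.29],[300,-314,90,0,0,0.29],[300,-314,90,0,0,0.29],[300,-314,90,0,0,0.29],[300,-314,90,0,0,0.29],[300,-314,90,0,0,0.29],[300,-314,90,0,0,0.29]]], fingers=1, newtons=40)

```text
time: 1.15
tool_pos: [477.3, 256.1, 344.3]
tcp_rot: [-179.9, 0.1, 179.5]
ft_force: [0.3, 1.4, 0.8]
finger_gap: -0.2
grip_force: 0.0
```

Run:
```python
from h import *
w=vision.snapshot("wrist"); s=vision.snapshot("scene")
print(w["eye"],w["attitude"],r.sense()["tool_pos"],r.sense()["tcp_rot"])
np.savez("v1.npz",**w); np.savez("s1.npz",**s)
cv2.imwrite("pics/w1.png",cv2.resize(w["img"],(800,600),interpolation=cv2.INTER_CUBIC)); cv2.imwrite("pics/s1.png",s["img"])
```

```text
[407.07547785 257.57999518 464.8533228 ] [-16.11112441   0.10371966  89.50159914] [474.36178947 259.33972673 343.07355035] [ 1.79994300e+02 -2.86014794e-02  1.79624214e+02]
```

View pics/w1.png

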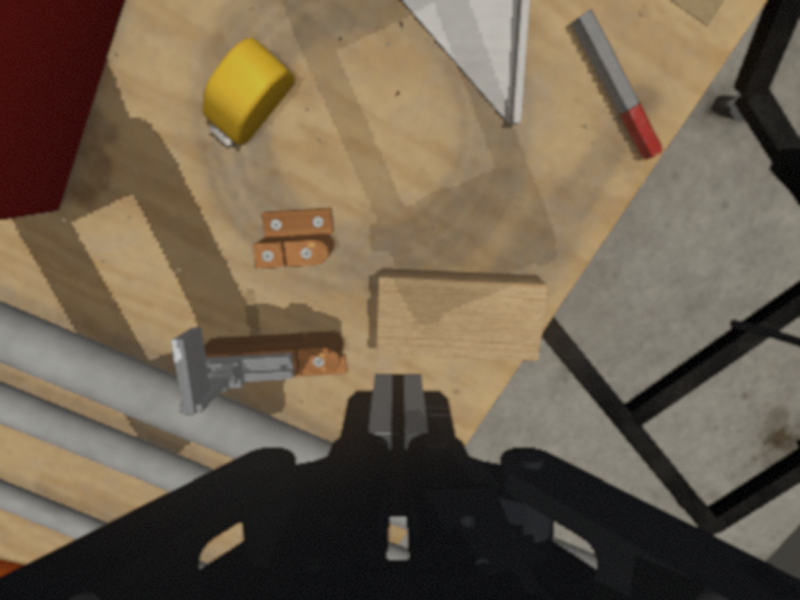

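The wrist view shows the board at px (378–545, 270–360). The tip of cheek A is near (347, 362), cheek B's gap edge is at v≈266, and the raised stop is near (190, 370). I'll zoom in for edge positions.

Run:
```python
from h import *
w=dict(np.load("v1.npz"))
crop(w,105,120,355,270,3.2,"pics/w1c.png")
```

```text
(no output)
```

View pics/w1c.png

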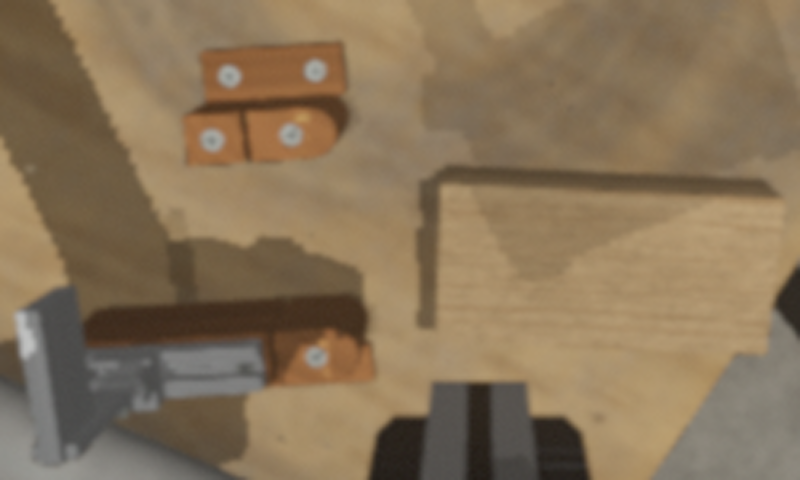

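View pics/s1.png

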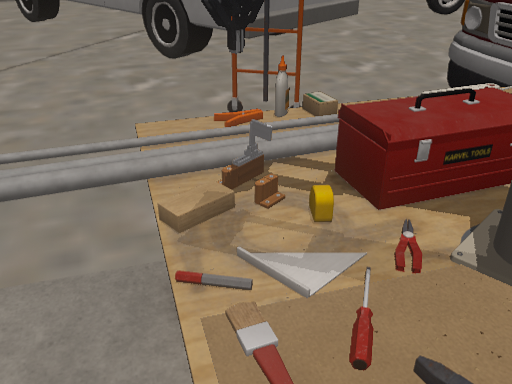

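The crop gives board top corners (440,183), (783,197), (768,353) and (438,330). Cheek B's top is (184,115)–(187,165) with its tip at ≈(345,130), and cheek A's inner edge runs (275,333)–(340,328). The stop leg runs (30,310)–(50,460). In the scene view the pipes lie low on the bench, and the stop stands at about (260,130).

```bash
cat > fit.py <<'E'
from h import *
from scipy.optimize import least_squares
w=dict(np.load("v1.npz")); t=vision.snapshot("top")
W=lambda p:(np.array(p)/3.2+[105,120]); T=lambda p:(np.array(p)/4.7+[180,100])
def place(q,p): a=q[2]; c,s=np.cos(a),np.sin(a); return np.array([q[0]+c*p[0]-s*p[1],q[1]+s*p[0]+c*p[1],p[2]])
def fit(obs,q0):
    f=lambda q:np.concatenate([proj(s,place(q,p))-uv for s,p,uv in obs])
    o=least_squares(f,q0,loss="soft_l1"); return o.x,o.fun.reshape(-1,2).round(1)
b=[(w,(34,70,38),W((438,330))),(w,(-34,70,38),W((440,183))),(w,(-34,-70,38),W((783,197))),(w,(34,-70,38),W((768,353)))]
bt=[(t,(34,70,38),T((378,178))),(t,(-34,70,38),T((367,314))),(t,(-34,-70,38),T((85,292))),(t,(34,-70,38),T((97,162)))]
g=[(w,(60,-35.5,46),W((187,165))),(w,(60,-55.5,46),W((184,115))),(w,(0,-45.5,46),W((345,130))),(w,(44,35.5,46),W((275,333)))]
gt=[(t,(60,-35.5,46),T((576,336))),(t,(60,-55.5,46),T((576,376))),(t,(0,-45.5,46),T((449,358)))]
for n,o,q in [("board w",b,(540,305,np.pi)),("board t",bt,(540,305,np.pi)),("guide w",g,(530,200,-np.pi/2)),("guide t",gt,(530,200,-np.pi/2))]:
    x,res=fit(o,q); print(n,x[:2].round(1),np.degrees(x[2]).round(1),res.tolist())
    if n=="guide w":
        for d in (75,85,95): print(d,[((proj(w,place(x,(d,y,119)))-[105,120])*3.2).round(0).tolist() for y in (49,0)],[((proj(t,place(x,(d,y,119)))-[180,100])*4.7).round(0).tolist() for y in (49,0)])
E
python3 fit.py
```

```text
board w [592.7 310.2] 184.9 [[-1.0, -1.7], [3.5, 90.0], [-2.8, 77.1], [0.9, -18.2]]
board t [590.6 309.1] 186.9 [[0.5, 3.1], [-0.2, -53.7], [-0.0, -43.7], [-0.2, 12.0]]
guide w [524.3 208.6] -83.9 [[2.7, 0.8], [0.6, 0.7], [-0.7, -1.5], [-2.7, -0.5]]
75 [[146.0, 451.0], [117.0, 320.0]] [[598.0, 113.0], [609.0, 216.0]]
85 [[118.0, 453.0], [88.0, 323.0]] [[619.0, 111.0], [631.0, 214.0]]
95 [[90.0, 456.0], [60.0, 326.0]] [[641.0, 109.0], [653.0, 212.0]]
guide t [526.7 202.1] -87.8 [[-0.4, -0.0], [-0.0, 0.1], [0.4, -0.1]]
```

```bash
python3 - <<'E'
s=open("fit.py").read()
s=s.replace("(34,70","(@34,70").replace("(-34,70","(34,70").replace("(@34,70","(-34,70").replace("(34,-70","(@34,-70").replace("(-34,-70","(34,-70").replace("(@34,-70","(-34,-70")
s=s.replace(",(w,(44,35.5,46),W((275,333)))","")
s=s.replace('[("board w"','[("board both",b+bt,(540,305,np.pi)),("guide both",g+gt,(530,200,-np.pi/2)),("board w"').replace('n=="guide w"','n=="guide both"')
s=s.replace("        for d","        print('A inner edge',[((proj(w,place(x,(d,35.5,46)))-[105,120])*3.2).round(0).tolist() for d in (10,44,80)],[((proj(t,place(x,(d,35.5,46)))-[180,100])*4.7).round(0).tolist() for d in (10,44,80)])\n        for d")
open("fit.py","w").write(s)
E
python3 fit.py
```

```text
board both [541.2 308.7] 177.2 [[-1.2, 3.1], [-0.3, -0.4], [0.9, -0.4], [-0.4, -0.0], [-0.2, 0.4], [0.2, 0.0], [-0.9, 0.2], [-0.7, -0.6]]
guide both [526.7 204.2] -87.2 [[0.6, -0.2], [-0.6, -0.3], [-2.0, 0.2], [-1.1, -0.3], [-0.7, -0.2], [-0.3, -0.1]]
A inner edge [[333.0, 327.0], [250.0, 332.0], [163.0, 336.0]] [[462.0, 195.0], [531.0, 194.0], [605.0, 192.0]]
75 [[124.0, 446.0], [103.0, 314.0]] [[614.0, 117.0], [620.0, 220.0]]
85 [[96.0, 448.0], [74.0, 316.0]] [[636.0, 116.0], [642.0, 220.0]]
95 [[68.0, 449.0], [44.0, 318.0]] [[658.0, 116.0], [664.0, 219.0]]
board w [541.1 309.1] 177.1 [[-1.0, 3.0], [0.1, -0.6], [1.3, -0.4], [-0.2, -0.0]]
board t [541.4 307.7] 177.4 [[0.2, 0.3], [0.7, -0.1], [-0.4, 0.3], [-0.4, -0.5]]
guide w [526.7 205.1] -87.0 [[1.2, -0.0], [0.0, -0.2], [-1.4, 0.2]]
guide t [526.7 202.1] -87.8 [[-0.4, -0.0], [-0.0, 0.1], [0.4, -0.1]]
```

The two views agree. The guide's origin is at (527, 204) with yaw −87°, and the board's centre is at (541, 309) with yaw 177°. The stop plane is at about x_g≈93. Next I'll go behind the raised arm.

>>> step_arm(targets=[[[70,-72,-60,0,0,0.05],[142,-144,-120,0,0,0.05],[142,-144,-120,0,0,0.05],[142,-144,-120,0,0,0.05],[142,-144,-120,0,0,0.05],[142,-144,-120,0,0,0.05],[142,-144,-150,0,0,0.05],[142,-144,-180,0,0,0.05],[142,-144,-200,0,0,0.05],[142,-144,-213,0,0,0.05],[142,-144,-213,0,0,0.05],[142,-144,-213,0,0,0.05]]])

```text
time: 2.35
tool_pos: [615.1, 117.4, 130.1]
tcp_rot: [-180.0, -0.1, -177.3]
ft_force: [0.5, 0.4, -0.1]
finger_gap: 0.2
grip_force: 0.0
```

Run:
```python
from h import *
w=vision.snapshot("wrist"); s=vision.snapshot("scene")
a=cv2.resize(w["img"],(440,330)); b=cv2.resize(s["img"][70:230,160:360],None,fx=1.8,fy=1.8,interpolation=cv2.INTER_CUBIC)
b=cv2.copyMakeBorder(b,0,330-b.shape[0],0,0,0); cv2.imwrite("pics/two.png",np.hstack([a,b]))
```

```text
(no output)
```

View pics/two.png

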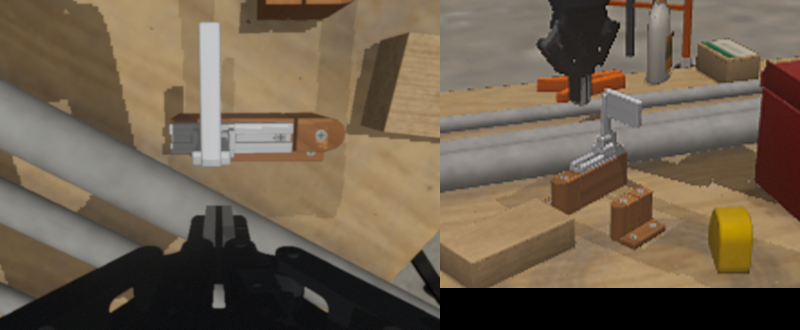

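The wrist view shows the fingers right behind the raised bar: fingers at u≈220, leg at u≈209, about 5 mm further along the feed. Next I'll push it over.

>>> step_arm(targets=[[[-8,-5,0,0,0,0],[-18,-5,0,0,0,0],[-27,-6,0,0,0,0],[-36,-6,0,0,0,0],[-45,-7,0,0,0,0],[-54,-8,0,0,0,0],[-62,-8,-3,0,0,0],[-70,-8,-6,0,0,0],[-76,-9,-8,0,0,0],[-76,-9,-13,0,0,0],[-76,-9,-18,0,0,0],[-76,-9,-23,0,0,0]]])

```text
time: 3.45
tool_pos: [539.8, 107.3, 106.8]
tcp_rot: [-180.0, 0.0, -177.4]
ft_force: [-0.6, -0.5, 0.6]
finger_gap: -0.3
grip_force: 0.4
```

>>> step_arm(targets=[[[0,0,-3,0,0,0],[0,0,-5,0,0,0],[0,0,-6,0,0,0],[0,0,-7,0,0,0],[0,0,-8,0,0,0],[0,0,-8,0,0,0]]])

```text
time: 3.95
tool_pos: [539.8, 107.3, 100.0]
tcp_rot: [-180.0, -0.0, -177.3]
ft_force: [-4.1, -1.3, 5.8]
finger_gap: 0.1
grip_force: 3.1
```

>>> step_arm(targets=[[[0,0,-1,0,0,0],[0,0,-1.5,0,0,0],[0,0,-1.5,0,0,0]]])

```text
time: 4.2
tool_pos: [539.8, 107.3, 99.8]
tcp_rot: [-180.0, -0.0, -177.3]
ft_force: [-11.0, -2.4, 17.8]
finger_gap: -0.1
grip_force: 8.8
```

Contact is rigid at 18 N with the tip at z≈78, so the stop is fully down. I'll lift off and go to the board's +x side with half-open fingers. A two-point side push there will line the board up with the guide first.

>>> step_arm(targets=[[[0,0,30,0,0,0],[0,0,70,0,0,0],[20,40,102,0,0,0],[40,80,102,0,0,0],[55,120,102,0,0,0],[66,160,102,0,0,0],[66,205,102,0,0,0],[66,205,102,0,0,0],[66,205,70,0,0,0],[66,205,30,0,0,0],[66,205,-10,0,0,0],[66,205,-10,0,0,0]]], fingers=0)

```text
time: 5.2
tool_pos: [599.9, 310.1, 77.2]
tcp_rot: [-179.7, -0.8, -177.3]
ft_force: [-1.1, -1.2, -2.7]
finger_gap: 42.6
grip_force: 0.0
```

Run:
```python
from h import *
w=vision.snapshot("wrist"); t=vision.snapshot("top"); np.savez("v2.npz",**w)
b=cv2.resize(t["img"][100:215,180:350],None,fx=2.35,fy=2.35,interpolation=cv2.INTER_CUBIC)
a=cv2.resize(w["img"],(400,300)); b=cv2.copyMakeBorder(b,0,300-b.shape[0],0,0,0); cv2.imwrite("pics/two2.png",np.hstack([a,b]))
```

```text
(no output)
```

View pics/two2.png

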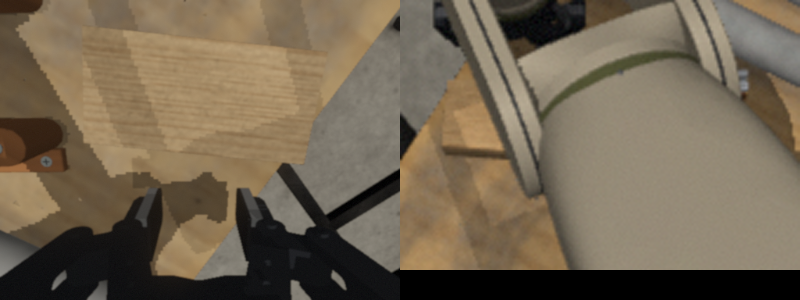

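The wrist view shows the half-open fingers at px (150–265, 190), clear of the board's long side (v≈150–165). I'll descend and push sideways.

>>> step_arm(targets=[[[0,0,-30,0,0,0],[0,0,-57,0,0,0],[0,0,-57,0,0,0],[-6,0,-57,0,0,0],[-12,-1,-57,0,0,0],[-18,-1,-57,0,0,0],[-23,-1,-57,0,0,0],[-28,-1,-57,0,0,0],[-33,-2,-57,0,0,0],[-37,-2,-57,0,0,0],[-37,-2,-57,0,0,0],[-37,-2,-57,0,0,0]]])

```text
time: 6.3
tool_pos: [568.0, 310.2, 30.5]
tcp_rot: [-180.0, -0.1, -177.3]
ft_force: [1.0, -0.7, -0.6]
finger_gap: 43.0
grip_force: 0.0
```

Run:
```python
from h import *
w=vision.snapshot("wrist"); np.savez("v3.npz",**w)
print(w["eye"],w["attitude"])
cv2.imwrite("pics/w3.png",cv2.resize(w["img"],(800,600),interpolation=cv2.INTER_CUBIC))
```

```text
[498.3725616  307.68086943 151.39440775] [-1.59132047e+01  5.07252389e-02  9.26798934e+01]
```

View pics/w3.png

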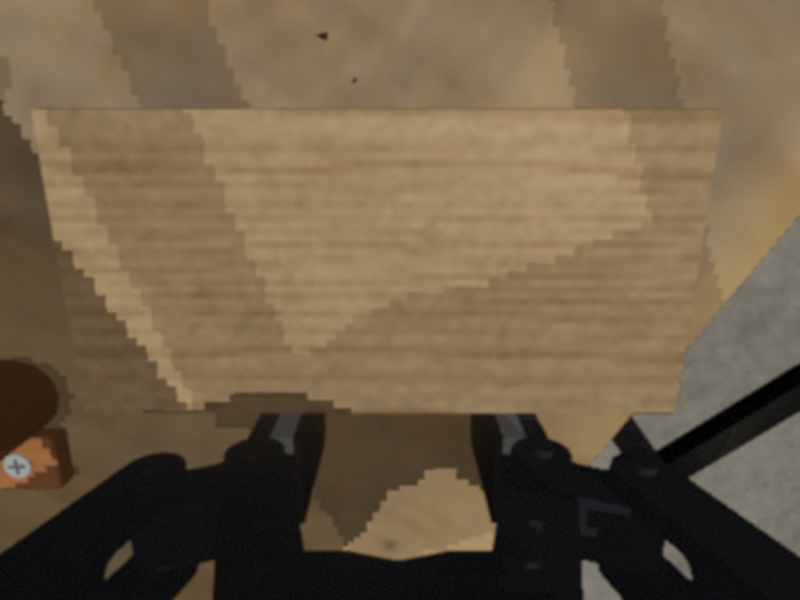

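The board now sits square against both fingers, with top edges at v=108 and v=412 and corners (33,108), (722,108), (675,412). I'll compute its pose in the guide frame.

Run:
```python
from h import *
w=dict(np.load("v3.npz")); k=.64
a=np.radians(-87.2); ex=np.array([np.cos(a),np.sin(a)]); ey=np.array([-ex[1],ex[0]])
for p in [(33,108),(722,108),(675,412),(78,412)]:
    q=at(w,np.array(p)*k,38); d=q[:2]-[526.7,204.2]; print(q.round(1),"guide",d@ex,d@ey)
```

```text
[492.6 234.   38. ] guide -31.471615812877516 -32.637857627790474
[486.1 372.2  38. ] guide -169.82101265327242 -32.337860413932916
[553.3 375.6  38. ] guide -169.89685760474623 34.891172705607985
[559.9 235.1  38. ] guide -29.26312118698325 34.660076663954435
```

>>> step_arm(targets=[[[-1,0,0,0,0,0],[-1,0,0,0,0,0],[8,0,0,0,0,0],[15,1,10,0,0,0],[15,1,45,0,0,0],[15,1,80,0,0,-0.1],[0,30,80,0,0,-0.22],[-20,60,80,0,0,-0.34],[-52,88,80,0,0,-0.46],[-52,88,80,0,0,-0.58],[-52,88,80,0,0,-0.7],[-52,88,80,0,0,-0.82]]])

```text
time: 7.35
tool_pos: [516.3, 399.4, 111.6]
tcp_rot: [180.0, 0.0, 135.4]
ft_force: [-0.4, -0.2, 0.3]
finger_gap: 42.9
grip_force: 0.0
```

>>> step_arm(targets=[[[0,0,0,0,0,-0.12],[0,0,0,0,0,-0.24],[0,0,0,0,0,-0.36],[0,0,0,0,0,-0.48],[0,0,0,0,0,-0.6],[0,0,0,0,0,-0.72],[0,0,0,0,0,-0.751],[0,0,0,0,0,-0.751],[0,0,0,0,0,-0.751]]])

```text
time: 8.1
tool_pos: [517.1, 398.4, 111.4]
tcp_rot: [180.0, -0.0, 92.7]
ft_force: [-0.2, -0.5, -0.3]
finger_gap: 42.7
grip_force: 0.0
```

Run:
```python
from h import *
s=vision.snapshot("scene"); w=vision.snapshot("wrist"); print(r.sense()["joint_pos"].round(1))
b=cv2.resize(s["img"][70:250,120:340],None,fx=1.8,fy=1.8,interpolation=cv2.INTER_CUBIC)
a=cv2.resize(w["img"],(400,300)); h=b.shape[0]; a=cv2.copyMakeBorder(a,0,h-300,0,0,0); cv2.imwrite("pics/two3.png",np.hstack([a,b]))
```

```text
[33.1 21.3 84.3  0.  74.4 30.4]
```

View pics/two3.png

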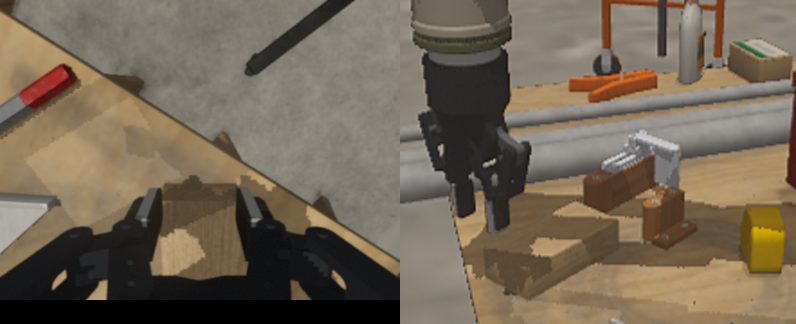

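The stop is visibly down across the gap, near (660, 150) in the right half. The board's rear end is at wrist px (165–238, 183). I'll check its clearance to the fingers numerically.

Run:
```python
from h import *
w=vision.snapshot("wrist"); k=512/400
for p in [(165,183),(238,183)]:
    q=at(w,np.array(p)*k,38); print(q.round(1))
# predicted rear corners in wrist px
a=np.radians(-87.2); ex=np.array([np.cos(a),np.sin(a)]); ey=np.array([-ex[1],ex[0]]); o=np.array([526.7,204.2])
for y in (-34,34): P=o+ex*-170+ey*y; print(P.round(1),(proj(w,[*P,38])/k).round(0))
```

```text
[491. 388.  38.]
[548.3 390.7  38. ]
[484.4 372.3] [157. 201.]
[552.4 375.7] [241. 201.]
```

>>> step_arm(targets=[[[0,0,-30,0,0,0],[0,0,-60,0,0,0],[0,0,-81,0,0,0],[0,0,-81,0,0,0],[0.3,-6,-81,0,0,0],[0.6,-12,-81,0,0,0],[0.9,-18,-81,0,0,0],[1.2,-24,-81,0,0,0],[1.5,-30,-81,0,0,0],[1.8,-36,-81,0,0,0],[2,-40,-81,0,0,0],[2,-40,-81,0,0,0]]])

```text
time: 9.25
tool_pos: [519.0, 357.3, 30.1]
tcp_rot: [180.0, 0.0, 92.6]
ft_force: [-0.3, 0.3, -0.0]
finger_gap: 42.8
grip_force: 0.0
```

>>> step_arm(targets=[[[0.2,-4,0,0,0,0],[0.4,-8,0,0,0,0],[0.6,-12,0,0,0,0],[0.8,-16,0,0,0,0],[1,-20,0,0,0,0]]])

```text
time: 9.67
tool_pos: [519.8, 338.0, 29.8]
tcp_rot: [180.0, -0.0, 92.6]
ft_force: [-0.6, 2.5, 2.1]
finger_gap: 43.0
grip_force: 1.0
```

The leading end should be about 18 mm into the gap with low force, so I'll keep feeding.

>>> step_arm(targets=[[[0.3,-5,0,0,0,0],[0.5,-10,0,0,0,0],[0.7,-15,0,0,0,0],[1,-20,0,0,0,0],[1.2,-25,0,0,0,0],[1.5,-30,0,0,0,0],[1.7,-35,0,0,0,0],[2,-40,0,0,0,0],[2.2,-45,0,0,0,0],[2.4,-50,0,0,0,0]]])

```text
time: 10.5
tool_pos: [522.1, 287.8, 29.8]
tcp_rot: [-180.0, 0.0, 92.6]
ft_force: [0.2, 1.4, 0.6]
finger_gap: 42.8
grip_force: 0.9
```

>>> step_arm(targets=[[[0.1,-3,0,0,0,0],[0.3,-6,0,0,0,0],[0.4,-9,0,0,0,0],[0.6,-12,0,0,0,0],[0.7,-14,0,0,0,0]]])

```text
time: 10.92
tool_pos: [522.8, 274.0, 29.7]
tcp_rot: [-180.0, 0.0, 92.6]
ft_force: [0.2, 2.5, 1.1]
finger_gap: 42.6
grip_force: 0.7
```

>>> step_arm(targets=[[[0.1,-1,0,0,0,0],[0.1,-2,0,0,0,0],[0.2,-3,0,0,0,0]]])

```text
time: 11.17
tool_pos: [523.0, 271.2, 29.7]
tcp_rot: [-180.0, 0.0, 92.6]
ft_force: [0.1, 1.3, 0.3]
finger_gap: 43.1
grip_force: 0.7
```

>>> step_arm(targets=[[[0.1,-1,0,0,0,0],[0.1,-2,0,0,0,0],[0.2,-3,0,0,0,0],[0.2,-3,0,0,0,0]]])

```text
time: 11.5
tool_pos: [523.2, 268.1, 29.7]
tcp_rot: [-180.0, 0.0, 92.6]
ft_force: [-0.0, 0.1, -0.5]
finger_gap: 42.6
grip_force: 0.2
```

>>> step_arm(targets=[[[0.1,-1,0,0,0,0],[0.1,-2,0,0,0,0],[0.2,-3,0,0,0,0]]])

```text
time: 11.75
tool_pos: [523.4, 265.2, 29.7]
tcp_rot: [-180.0, 0.0, 92.6]
ft_force: [-0.2, 0.8, -0.3]
finger_gap: 42.8
grip_force: 0.5
```

>>> step_arm(targets=[[[0.1,-1,0,0,0,0],[0.1,-2,0,0,0,0],[0.2,-3,0,0,0,0]]])

```text
time: 12.0
tool_pos: [523.5, 264.4, 30.1]
tcp_rot: [180.0, -0.2, 92.6]
ft_force: [-2.1, 15.9, -1.3]
finger_gap: 42.4
grip_force: 8.0
```

Force jumped to 16 N at a leading-end position of x_g≈91, where the stop was estimated, so the board is against the stop. I'll back off gently and lift clear.

>>> step_arm(targets=[[[0,1,0,0,0,0],[0,2,0,0,0,0],[0,4,0,0,0,0],[0,10,0,0,0,0],[0,22,0,0,0,0],[0,40,20,0,0,0],[0,60,55,0,0,0],[0,90,90,0,0,0],[-40,130,120,0,0,0],[-80,170,150,0,0,0],[-120,210,180,0,0,0],[-160,240,190,0,0,0]]])

```text
time: 13.0
tool_pos: [417.6, 456.0, 193.9]
tcp_rot: [179.9, -0.1, 92.6]
ft_force: [0.7, 0.8, 0.4]
finger_gap: 42.7
grip_force: 0.0
```

>>> step_arm(targets=[[[-40,30,0,0,0,0],[-80,50,0,0,0,0],[-120,60,0,0,0,0],[-160,70,0,0,0,0],[-160,70,0,0,0,0],[-160,70,0,0,0,0]]])

```text
time: 13.5
tool_pos: [254.7, 525.4, 191.7]
tcp_rot: [-180.0, -0.0, 92.9]
ft_force: [0.1, -0.4, 0.1]
finger_gap: 42.5
grip_force: 0.0
```

Run:
```python
from h import *
t=vision.snapshot("top"); s=vision.snapshot("scene"); print(r.sense()["tool_pos"])
a=np.radians(-87.2); ex=np.array([np.cos(a),np.sin(a)]); ey=np.array([-ex[1],ex[0]]); o=np.array([526.7,204.2])
G=lambda x,y,z:[*(o+ex*x+ey*y),z]
for n,c in(("top",t),):
    # brightness/colour along board centreline at z=38, from x_g=-80 to 115
    for x in list(range(-62,-36,3))+list(range(79,112,2)):
        u=proj(c,G(x,-5,38)); print(x,u.round(0),cv2.getRectSubPix(c["img"],(3,3),tuple(map(float,u))).mean((0,1)).round(0))
    print("leg top px at x=91..99,z=78", [proj(c,G(x,0,78)).round(1).tolist() for x in (91,99)])
```

```text
[258.15201432 524.40084055 191.74681686]
-62 [247. 160.] [ 95. 136. 170.]
-59 [249. 160.] [ 96. 137. 170.]
-56 [250. 160.] [ 95. 134. 165.]
-53 [251. 160.] [ 91. 129. 160.]
-50 [253. 160.] [ 97. 140. 175.]
-47 [254. 160.] [108. 157. 197.]
-44 [255. 160.] [111. 161. 203.]
-41 [256. 160.] [110. 160. 202.]
-38 [258. 160.] [107. 157. 198.]
79 [309. 159.] [102. 147. 185.]
81 [309. 159.] [ 99. 144. 180.]
83 [310. 159.] [ 94. 136. 171.]
85 [311. 159.] [ 89. 127. 159.]
87 [312. 159.] [ 87. 116. 140.]
89 [313. 159.] [ 94. 111. 126.]
91 [314. 159.] [106. 111. 117.]
93 [315. 159.] [126. 126. 125.]
95 [316. 159.] [152. 150. 147.]
97 [316. 159.] [179. 176. 174.]
99 [317. 159.] [198. 195. 193.]
101 [318. 159.] [199. 197. 197.]
103 [319. 159.] [178. 179. 182.]
105 [320. 159.] [143. 150. 158.]
107 [321. 159.] [107. 121. 134.]
109 [322. 159.] [ 81. 100. 117.]
111 [322. 159.] [ 67.  90. 110.]
leg top px at x=91..99,z=78 [[316.4, 151.9], [320.0, 151.8]]
```

The rear edge reads x_g≈−50, so the leading end is at ≈90, right where the grey stop leg begins. The arm is clear, so I'll hand in.

```bash
python3 -c "
from bench import r
print(r.hand_in())"
```

```text
the job is handed in; nothing more can be done
None
```

The job is handed in: the flip stop is all the way down, the offcut was pushed flat through the gap until it met the stop (about 16 N at contact), and the arm backed clear without touching the square, tape measure or marker.

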